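# Square a fired tile into the corner of the bench stops

## Task

Push the square clay tile along the bench into the inside corner that the long wooden batten and the short wooden stop block make, until one edge lies flush against the batten and the next edge flush against the stop. Only push it with the fingers: do not pick it up or tip it, leave the pots, tools and other things where they stand, and finish with the hand clear.

Things in the scene. Friction and masses are not known exactly. Their poses are not given: they have to be found in the camera images.
- tile: plain square buff tile of fired clay, 100 x 100 mm, 18 mm thick, about 0.4 kg, lying flat and loose on the bench on the robot's side of the batten, turned somewhat out of square. Origin: centre of its underside; x and y run along its edges, z up.
- fence: the batten: straight light wooden strip fixed to the bench, 24 mm wide (its x), 440 mm long (its y), 22 mm high. Origin: centre of its underside. The tile goes against its long face on the -x side (12 mm from the origin), the one towards the robot.
- stop: the stop block: light wooden bar fixed to the bench, 100 mm long (its x), 24 mm wide (its y), 22 mm high, square to the batten, one end touching its robot-side face 200 mm to the left or right of the batten's middle. Origin: centre of its underside; axes parallel to the batten's. The tile goes against its long face towards the batten's middle (12 mm from the origin).
- pot: low lidded stoneware pot, loose, 60 mm diameter, 55 mm high, in the place at the other end of the batten, 62 mm in front of it. Origin: centre of its underside. To be left alone.
- cup: small open clay cup, loose, 60 mm diameter, 55 mm high, standing on the robot's side of the stop block's free end. Origin: centre of its underside. To be left alone.
- cone: upright dark ceramic cone, loose, 48 mm diameter at the foot, 110 mm high, beyond the batten. Origin: centre of its underside. To be left alone.
- prop: plain clay cylinder (kiln prop), loose, 32 mm diameter, 50 mm high, beyond the batten. Origin: centre of its underside. To be left alone.
- bowl: stoneware bowl, loose, 100 mm diameter, 45 mm high, at the left of the bench. Origin: centre of its underside. To be left alone.
- jar: amber glass jar with a dark cap, loose, 60 mm diameter, 75 mm high, at the right of the bench. Origin: centre of its underside. To be left alone.
- brush: brush lying flat at the right of the bench, loose, handle along its x. Origin: its underside near the middle. To be left alone.
Things that resemble listed ones, but are neither listed nor needed, are in the scene too. There is more than one size of the tile; the job needs the middle-sized.

How it is judged:
By the outcome, as a careful person would: the job done as asked, in the order asked, and still so for the second after the job is handed in, with the robot touching nothing.
It also fails if it takes over 45 s, if anything falls off the work surface, if the arm or the gripper's body presses on something with over 40 N, if the wrist force passes 120 N, or if a joint passes its speed limit or range.

## Robot

A 7-joint arm with a two-finger parallel gripper is mounted at the origin on the work surface. World frame = base frame: x ahead of the robot, y to its left, z up, the work surface at z = 0. Lengths are in mm, angles in degrees, forces in N, time in s.
With the tool pointing down it reaches from about 425 to 1025 mm from the base axis. Payload 9.4 kg.
Tool frame: the origin (TCP) lies at the very end of the fingers, on their centre line; the grasp point (between the pads) lies 19 mm behind it; z points along the fingers, y is the line along which they close (so a half turn about z gives the same grasp; the last joint's range is limited). The gripper opens to 85 mm and grips with 20 to 120 N. Pads are 22 mm wide; open, the fingers measure 114 mm over their backs; the gripper's body (76 mm by 85 mm) begins 54 mm behind the grasp point. The pads swing forward as they close: fully open they stand 13 mm farther back than shut.
Start: joints at [-80.999, 34.337, -0.143, 91.639, 0.103, 54.024, -4.572], TCP at [167.969, 705.273, 231.275] pointing down, gripper open.
Joint ranges: [-147.43, 147.43], [-19.82, 112.94], [-74.19, 73.91], [6.32, 146.72], [-59.91, 239.91], [6.04, 106.73], [-150.56, 150.56]. Speed limits (degrees/s): [127.2, 127.2, 172.46, 172.46, 180, 180, 180].

## Interface

Orientations are given as a 3x3 rotation matrix whose columns are the frame's x, y, z axes.
In Python, from station import observe, camera, hand_in, find_in, spot_point gives the robot as it stands. The module is installed in compiled form; this text tells all that it offers.
- The arm moves only by the tool arm_command, never from a script. Its argument "rows" is a list of rows, each a list of 7 numbers: the shift along the tool's x, y, z in m, then the turn, a rotation vector about the tool's x, y, z in rad, then the finger opening in m, from 0 to 0.0854. In form: [[x, y, z, ax, ay, az, hand], ...]. A call has 1 to 20 rows; each row shifts and turns the commanded pose from where the row before left it, along the tool's axes as they then stand; what a row does not reach is not made up. A row lasts 1/8 s, in which the tool goes at most 62.5 mm and 10.7 degrees, less where a joint would pass 70% of its speed; a pose out of reach is approached as far as the arm can. A call with a gripper value outside its range is refused whole. The fingers move at their own pace and stop on an object; "squeeze" is the grip in N (left out, the last holds). Time passes only in rows, so rows that do not move let the fingers close. It gives the time, the measured TCP pose, the force, the opening and the grip force at its end, in the units of the state.
- observe(): the state, without advancing time (a new reading comes with each control period).
- camera(name): name is "scene" or "side" or "wrist"; returns a dict with "image" (384x512x3 uint8, red, green, blue), "z_map" (384x512 float32, mm along the optical axis (not along the pixel's ray), 0 where there is no reading), "vfov" (degrees; the focal length in pixels is half the picture's height over the tangent of half this angle, whatever the lens; pixels are square), "cx", "cy" (the principal point, pixels), "rvec" (rotation vector, rad) and "tvec" (3), from world to camera coordinates, as OpenCV has them; the wrist camera has in their place "T_tool_cam" (4x4, takes a point from camera to tool coordinates, whose origin is the TCP and whose axes are the flange's). Camera axes: x right, y down, z forward; pixel columns grow to the right and rows downward; lengths in mm; the calibration is good to about 2 mm. A picture is of the moment at which its call begins: read the wrist's pose just before it.
- hand_in(): hands the job in; it is judged then, once.
Trained networks look in the newest picture that a camera, given by its name, has taken for a name from the list of things; names that differ only in an ending like _2 or _b are one class to them, and where a whole thing is asked for, a point or a joint stands for the part that bears it (a point fixed in the world has none). Each returns a list of dicts, best first, with "score" (0 to 1); they miss things now and then, are a little off and sometimes report something else, mostly with a low value. They report only what shows in the picture. A call takes as long as a camera call. They do not tell look-alikes from the thing itself.
- find_in(camera, name): "centre" ([x, y, z] in mm, in world coordinates, good to about 4 mm: the middle of the surface that is visible of it).
- spot_point(camera, name): "centre" ([x, y, z] in mm, in world coordinates, good to about 4 mm: a listed point, or the origin of a listed thing).
The state is a dict: "clock": time; "joint_pos": joint angles; "joint_vel": joint speeds; "tau": joint torques, N m; "tcp_pos": TCP position; "ee_rot": TCP orientation; "ft_force": force on the tool from outside, world axes, zero at the start; "moment": the same for the moment, N m; "gripper_width": finger opening in mm; "finger_force": force on a finger pad.
Only numpy, scipy, OpenCV 4.12 (cv2) and the standard library are available. Lean on these libraries where they do the work, as an engineer would, in place of code of your own. Each camera call takes 0.05 s, during which the arm holds its last target. There are 200 camera calls.

## Working session

There is one attempt and no reset: what is moved stays moved. The work goes in short steps, Python scripts to look and compute and a tool call to move; the robot and the scene stay as the last step left them, time stands still between calls to the robot, and variables do not carry over. Pictures are saved under pics/ and viewed, at most 10 in all, crops included, and the job is handed in when it is done.

Besides the shell and the picture viewer there is one more tool, called after "Emit:" in YAML: its name, and indented under it one key for each argument. arm_command: Moves the arm, as the interface text tells. Its arguments: {"type":"object","properties":{"rows":{"type":"array","items":{"type":"array","items":{"type":"number"}}},"squeeze":{"type":"number"}},"required":["rows"]}

```bash
mkdir -p pics; cat > h.py <<'E'
import numpy as np,cv2
from station import *
def cam(n):
    o=observe(); c=camera(n); h,w=c["z_map"].shape
    c["f"]=h/2/np.tan(np.radians(c["vfov"]/2))
    if n=="wrist":
        T=np.eye(4);T[:3,:3]=np.array(o["ee_rot"]);T[:3,3]=o["tcp_pos"]
        c["W"]=T@np.array(c["T_tool_cam"])
    else:
        R=cv2.Rodrigues(np.array(c["rvec"],float))[0];T=np.eye(4);T[:3,:3]=R;T[:3,3]=np.ravel(c["tvec"]);c["W"]=np.linalg.inv(T)
    return c
def cloud(c):
    z=c["z_map"].astype(float);h,w=z.shape;u,v=np.meshgrid(np.arange(w),np.arange(h))
    P=np.stack([(u-c["cx"])/c["f"]*z,(v-c["cy"])/c["f"]*z,z],-1)
    P=P@c["W"][:3,:3].T+c["W"][:3,3]; P[z==0]=np.nan
    return P
def save(c,name): cv2.imwrite("pics/"+name,c["image"][...,::-1])
E
python3 - <<'E'
from h import *
np.set_printoptions(precision=1,suppress=True)
ims=[]
for n in("scene","side"):
    c=cam(n);ims.append(c["image"]);np.save(n+".npy",cloud(c));
    Wi=np.linalg.inv(c["W"])
    for t in("tile","fence","stop","pot","cup"):
        for d in spot_point(n,t)[:4]:
            p=Wi[:3,:3]@d["centre"]+Wi[:3,3]
            print(n,t,round(d["score"],2),np.array(d["centre"]),(p[:2]/p[2]*c["f"]+[c["cx"],c["cy"]]).round())
cv2.imwrite("pics/a.png",cv2.resize(np.vstack(ims),(0,0),fx=.78,fy=.78)[...,::-1])
cv2.imwrite("pics/a.png",cv2.resize(ims[0],(800,600))[...,::-1])
cv2.imwrite("pics/b.png",cv2.resize(ims[1],(800,600))[...,::-1])
print(observe()["ee_rot"],observe()["clock"])
E
```

```text
scene tile 0.93 [345.  100.5   1.3] [320. 191.]
scene tile 0.71 [582.7  38.    1.3] [250. 211.]
scene tile 0.6 [470.7 -75.6   2.2] [256. 177.]
scene fence 0.57 [687.   49.6  -0.3] [224. 229.]
scene stop 0.87 [619.7 248.    1.7] [283. 260.]
scene stop 0.23 [689.9  49.   -0.6] [223. 229.]
scene pot 0.75 [ 631.9 -152.4   -3.5] [204. 185.]
scene cup 0.81 [481.  231.5  -0.7] [316. 235.]
side tile 0.9 [471.2 -77.6  -0. ] [305. 193.]
side tile 0.7 [583.1  39.6  -1.5] [255. 220.]
side tile 0.6 [344.7 101.1  -1.5] [352. 255.]
side fence 0.73 [690.1  52.4  -2.6] [213. 217.]
side fence 0.27 [ 633.7 -152.2   -2.6] [251. 168.]
side stop 0.85 [620.6 246.1   0.3] [219. 288.]
side stop 0.64 [750.6 -35.9  -1.7] [200. 190.]
side pot 0.79 [ 635.4 -151.1   -3.2] [251. 169.]
side cup 0.59 [484.9 232.5  -0.4] [283. 294.]
[[-1.   0.2  0. ]
 [ 0.2  1.   0. ]
 [-0.   0.  -1. ]] 0.6
```

View pics/a.png

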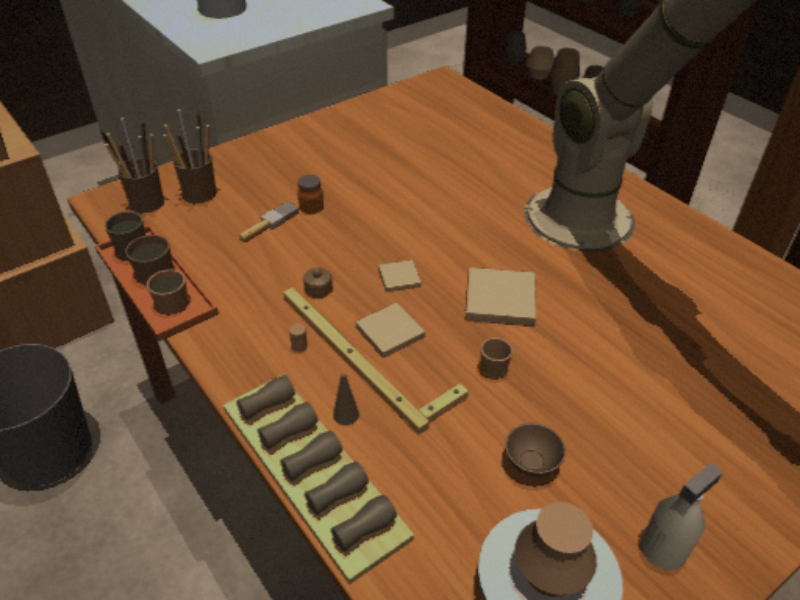

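View pics/b.png

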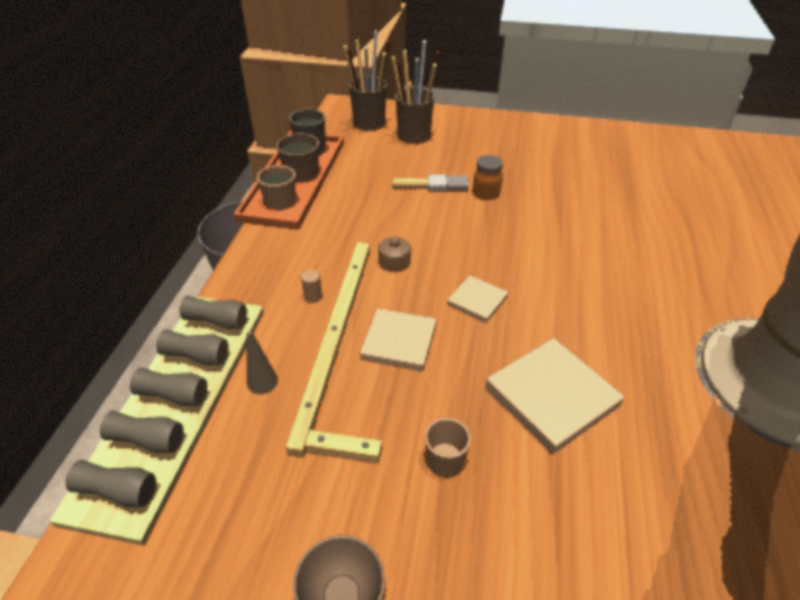

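Scene picture (800 px wide) shows three tiles: small at (400,275), middle at (390,328), large at (501,296). The middle one, at about world (583,39), fits. I'll confirm its size by measuring and in a crop.

```bash
python3 - <<'E'
from h import *
np.set_printoptions(precision=1,suppress=True)
for n in("scene","side"):
    P=np.load(n+".npy").reshape(-1,3);x,y,z=P.T
    def rect(nm,c,r,lo=11,hi=28):
        m=(z>lo)&(z<hi)&(abs(x-c[0])<r[0])&(abs(y-c[1])<r[1]);q=P[m]
        (cx,cy),(w,h),a=cv2.minAreaRect(q[:,:2].astype(np.float32));print(n,nm,m.sum(),"z",np.median(q[:,2]),"c",np.array([cx,cy]),"wh",np.array([w,h]),"a",round(a,2))
        return q
    rect("mid",(583,39),(72,72)); rect("big",(345,100),(110,110)); rect("small",(470,-76),(60,55))
    # fence axis fit
    m=(z>15)&(z<28)&(x>655)&(x<720)&(y>-170)&(y<225);q=P[m];k=np.polyfit(q[:,1],q[:,0],1)
    print("fence x=",k, "at y150",np.polyval(k,150), "half", np.percentile(q[:,0]-np.polyval(k,q[:,1]),[2,98]),"yrange",np.nanmin(q[:,1]))
    m=(z>15)&(z<28)&(x>565)&(x<655)&(y>215)&(y<280);q=P[m];k=np.polyfit(q[:,0],q[:,1],1)
    print("stop y=",k,"at 620",np.polyval(k,620),"half",np.percentile(q[:,1]-np.polyval(k,q[:,0]),[2,98]),q[:,0].min())
    b=abs(z)<12;b&=(x>400)&(x<700)&(abs(y)<200);print("bench",np.median(z[b]))
c=cam("side");cv2.imwrite("pics/c.png",cv2.resize(c["image"][150:310,170:410],(750,500),interpolation=2)[...,::-1])
E
```

```text
scene mid 787 z 16.368761058027758 c [586.5  39.4] wh [101.7 102. ] a 86.99
scene big 1339 z 23.164224065166536 c [347.5 101.6] wh [147.2 139.7] a 46.23
scene small 241 z 12.899337235987332 c [475.4 -77.8] wh [80.5 76.2] a 66.32
fence x= [ -0.  690.5] at y150 687.5522758798485 half [-30.9  12.8] yrange -169.89693670607903
stop y= [  0.  225.2] at 620 248.03052509649783 half [-13.3  11.3] 570.455537096277
bench -1.2769201672708732
side mid 1298 z 18.4010066154147 c [584.4  39.1] wh [102.5 100.7] a 87.18
side big 3323 z 25.366268989056948 c [344.4 100.8] wh [141.6 139.6] a 46.41
side small 590 z 14.08766197869329 c [472.  -79.4] wh [77.7 76.7] a 66.8
fence x= [ -0.  687.1] at y150 682.7071179195465 half [-10.9  12.5] yrange -169.1656702804604
stop y= [  0.  229.1] at 620 248.67211736030788 half [-13.3  10.3] 568.8851487780227
bench 0.6875762958181895
```

View pics/c.png

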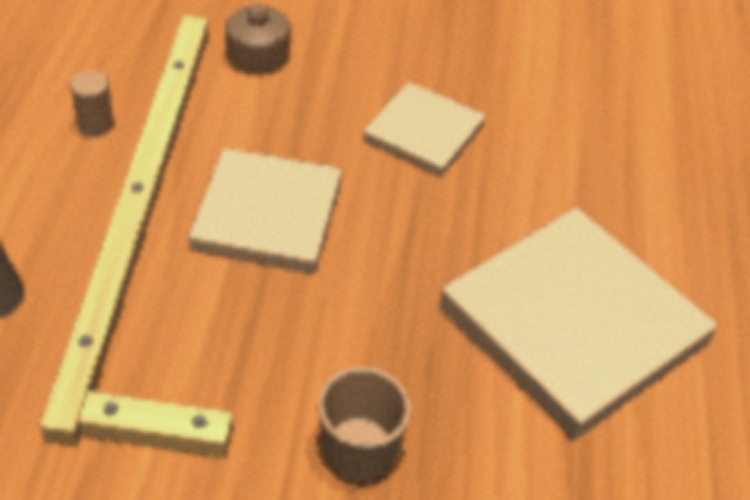

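The crop confirms it: the middle tile is at (265,208), next to the batten. It measures 100 mm and 18 mm thick, against 77 mm for the small one and 140 mm for the large one. Next: refine the batten line and work out the move above the place.

```bash
cat >> h.py <<'E'
def delta(p,yaw):
    "shift in the present tool axes (m), then turn about tool z (rad); yaw = world angle of tool x"
    o=observe();R=np.array(o["ee_rot"]);d=R.T@(np.array(p)-o["tcp_pos"])
    cur=np.degrees(np.arctan2(R[1,0],R[0,0]));t=-((yaw-cur+180)%360-180)
    print("shift",(d/1000).round(4),"az",round(np.radians(t),4),"curyaw",round(cur,2),"pos",np.round(o["tcp_pos"],1),"clk",o["clock"])
E
python3 - <<'E'
from h import *
for n in("scene","side"):
    P=np.load(n+".npy").reshape(-1,3);x,y,z=P.T
    for lo,hi in((15,28),(18,30)):
        m=(z>lo)&(z<hi)&(x>665)&(x<715)&(y>-165)&(y<220)
        q=P[m];k=np.polyfit(q[:,1],q[:,0],1)
        for _ in range(5):
            r=q[:,0]-np.polyval(k,q[:,1]);q2=q[abs(r)<14];k=np.polyfit(q2[:,1],q2[:,0],1)
        print(n,k, "x at y0,184",np.polyval(k,[0,184]),"deg",np.degrees(-np.arctan(k[0])))
    m=(z>15)&(z<28)&(x>565)&(x<655)&(y>225)&(y<270);q=P[m];k=np.polyfit(q[:,0],q[:,1],1);print("stop",np.degrees(np.arctan(k[0])))
delta([500,40,200],181.7)
E
```

```text
scene [-3.0766412e-02  6.9181366e+02] x at y0,184 [691.81365953 686.15263972] deg 1.7622296751264226
scene [-3.12657119e-02  6.91457652e+02] x at y0,184 [691.45765211 685.70476112] deg 1.7908099538491298
stop 2.1073614017762363
side [-3.12094090e-02  6.87321267e+02] x at y0,184 [687.32126722 681.57873596] deg 1.7875871835948536
side [-3.14507304e-02  6.87712691e+02] x at y0,184 [687.71269082 681.92575642] deg 1.801400322801788
stop 1.8077008586824588
shift [-0.4771 -0.5703  0.0313] az -0.2635 curyaw 166.6 pos [168.  705.3 231.3] clk 0.65
```

Emit:
arm_command:
  rows:
    - [-0.03,-0.0356,0.002,0,0,0,0.045]
    - [-0.03,-0.0356,0.002,0,0,0,0.045]
    - [-0.03,-0.0356,0.002,0,0,0,0.045]
    - [-0.03,-0.0356,0.002,0,0,0,0.045]
    - [-0.03,-0.0356,0.002,0,0,0,0.045]
    - [-0.03,-0.0356,0.002,0,0,0,0.045]
    - [-0.03,-0.0356,0.002,0,0,0,0.045]
    - [-0.03,-0.0356,0.002,0,0,0,0.045]
    - [-0.03,-0.0356,0.002,0,0,0,0.045]
    - [-0.03,-0.0356,0.002,0,0,0,0.045]
    - [-0.03,-0.0356,0.002,0,0,0,0.045]
    - [-0.03,-0.0356,0.002,0,0,0,0.045]
    - [-0.03,-0.0356,0.002,0,0,0,0.045]
    - [-0.03,-0.0356,0.002,0,0,0,0.045]
    - [-0.03,-0.0356,0.002,0,0,0,0.045]
    - [-0.03,-0.0356,0.002,0,0,0,0.045]
    - [0,0,0,0,0,-0.088,0.045]
    - [0,0,0,0,0,-0.088,0.045]
    - [0,0,0,0,0,-0.088,0.045]
    - [0,0,0,0,0,0,0.045]

```text
clock: 3.15
tcp_pos: [503.1, 39.9, 199.5]
ee_rot: [[-1.0, -0.029, 0.0], [-0.029, 1.0, 0.0], [-0.0, 0.0, -1.0]]
ft_force: [0.1, -0.2, 0.7]
gripper_width: 45.3
finger_force: 0.0
```

```bash
python3 - <<'E'
from h import *
np.set_printoptions(precision=1,suppress=True)
c=cam("wrist");P=cloud(c).reshape(-1,3);np.save("w.npy",P);x,y,z=P.T
m=(z>11)&(z<28)&(abs(x-583)<72)&(abs(y-39)<72);q=P[m];print(m.sum())
if m.sum()>50: print(cv2.minAreaRect(q[:,:2].astype(np.float32)),np.median(q[:,2]))
for t in("tile","fence","stop"):
    for d in spot_point("wrist",t)[:2]: print(t,d)
save(c,"w1.png")
print(observe()["joint_pos"],observe()["gripper_width"])
delta([500,39,100],181.8)
E
```

```text
7254
((584.0870971679688, 42.0616340637207), (100.04080963134766, 100.57553100585938), 87.7240219116211) 17.680388774350945
tile {'centre': [475.5, -83.7, 1.5], 'score': 0.93}
tile {'centre': [346.6, 98.9, 0.1], 'score': 0.77}
fence {'centre': [689.0, 51.3, -1.2], 'score': 0.64}
fence {'centre': [617.3, 247.1, 2.0], 'score': 0.17}
stop {'centre': [618.8, 249.9, 1.3], 'score': 0.78}
[ -9.2  21.9  -2.4 122.    1.5  36.1  79. ] 45.077627139622656
shift [ 0.  -0.   0.1] az -0.0025 curyaw -178.34 pos [503.   40.  199.4] clk 3.35
```

View pics/w1.png

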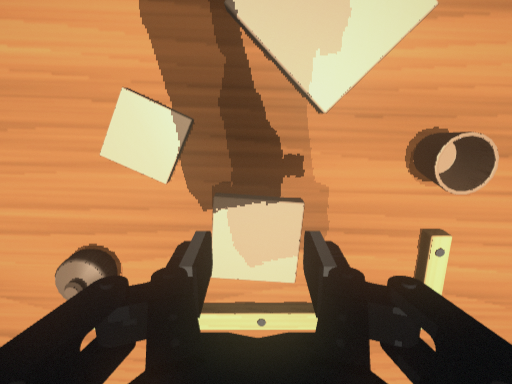

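The wrist view shows the middle tile at (258,240) with its rear edge clear of the fingers, the batten at (260,318) and the stop at (435,260). Lowering behind the tile.

Emit:
arm_command:
  rows:
    - [0,0.002,0.048,0,0,-0.0025,0.045]
    - [0,0,0.048,0,0,0,0.045]
    - [0,0,0.048,0,0,0,0.045]
    - [0,0,0.048,0,0,0,0.045]
    - [0,0,0.003,0,0,0,0.045]
    - [0,0,0,0,0,0,0.045]

```text
clock: 4.1
tcp_pos: [503.1, 42.0, 5.1]
ee_rot: [[-0.999, -0.032, 0.0], [-0.032, 0.999, -0.0], [-0.0, -0.0, -1.0]]
ft_force: [0.1, -0.1, 0.9]
gripper_width: 44.7
finger_force: 0.0
```

Emit:
arm_command:
  rows:
    - [-0.006,0,0,0,0,0,0.045]
    - [-0.006,0,0,0,0,0,0.045]
    - [-0.005,0,0,0,0,0,0.045]
    - [-0.005,0,0,0,0,0,0.045]
    - [-0.005,0,0,0,0,0,0.045]
    - [-0.005,0,0,0,0,0,0.045]
    - [-0.005,0,0,0,0,0,0.045]
    - [-0.005,0,0,0,0,0,0.045]
    - [-0.004,0,0,0,0,0,0.045]
    - [0,0,0,0,0,0,0.045]

```text
clock: 5.35
tcp_pos: [550.0, 43.7, 4.3]
ee_rot: [[-0.999, -0.033, 0.002], [-0.033, 0.999, 0.0], [-0.002, 0.0, -1.0]]
ft_force: [-0.2, 0.1, -0.4]
gripper_width: 44.7
finger_force: 0.0
```

```bash
cat > m.py <<'E'
from h import *
import sys
np.set_printoptions(precision=1,suppress=True)
a=np.radians(1.8);ex=np.array([np.cos(a),np.sin(a)]);ey=np.array([-ex[1],ex[0]])
x0,y0=float(sys.argv[1]),float(sys.argv[2])
for n in("scene","side","wrist"):
    c=cam(n);P=cloud(c).reshape(-1,3);x,y,z=P.T
    m=(z>11)&(z<20.5)&(abs(x-x0)<66)&(abs(y-y0)<66);q=P[m]
    if m.sum()>300:
        h=(q[:,:2]@np.stack([ex,ey],1)); print(n,m.sum(),"u pct",np.percentile(h[:,0],[1,99]),"v pct",np.percentile(h[:,1],[1,99]),cv2.minAreaRect(q[:,:2].astype(np.float32)))
    save(c,sys.argv[3]+n+".png")
o=observe();print(o["tcp_pos"],o["ft_force"],o["clock"])
E
python3 m.py 610 42 d1
```

```text
scene 796 u pct [557.4 664.1] v pct [-24.8  75.1] ((610.5782470703125, 44.60309600830078), (134.8270263671875, 104.41143798828125), 3.2879638671875)
side 1161 u pct [561.4 676.4] v pct [-24.5  74.9] ((614.8297119140625, 45.141456604003906), (130.234375, 106.45922088623047), 6.6981024742126465)
wrist 6627 u pct [549.8 590.7] v pct [ 1.4 54.9] ((567.9172973632812, 46.379302978515625), (57.90996170043945, 47.657100677490234), 89.94892883300781)
[549.4  43.6   4.4] [-0.9 -0.4 -0.5] 5.5
```

Emit:
arm_command:
  rows:
    - [-0.004,0,0,0,0,0,0.045]
    - [-0.004,0,0,0,0,0,0.045]
    - [-0.003,0,0,0,0,0,0.045]
    - [-0.002,0,0,0,0,0,0.045]
    - [0,0,0,0,0,0,0.045]

```text
clock: 6.12
tcp_pos: [562.2, 43.9, 4.3]
ee_rot: [[-0.999, -0.033, 0.001], [-0.033, 0.999, 0.0], [-0.001, 0.0, -1.0]]
ft_force: [-2.2, -0.3, 1.5]
gripper_width: 45.1
finger_force: 1.2
```

```bash
python3 m.py 618 42 d2;  python3 -c "
import cv2;i=cv2.imread('pics/d2side.png')[150:310,170:410];cv2.imwrite('pics/d2c.png',cv2.resize(i,(750,500),interpolation=2))"
```

```text
scene 845 u pct [566.5 683.5] v pct [-24.5  75.9] ((619.9047241210938, 44.189292907714844), (126.76000213623047, 127.70695495605469), 89.38040924072266)
side 1177 u pct [568.3 676.8] v pct [-24.2  75.3] ((616.5913696289062, 44.94689178466797), (126.06156158447266, 128.91905212402344), 86.48936462402344)
wrist 6925 u pct [555.6 603.2] v pct [-0.9 56.5] ((578.2344360351562, 45.2701530456543), (72.06306457519531, 52.354427337646484), 89.90020751953125)
[562.2  43.9   4.3] [-2.2  0.3  0.9] 6.275
```

View pics/d2c.png

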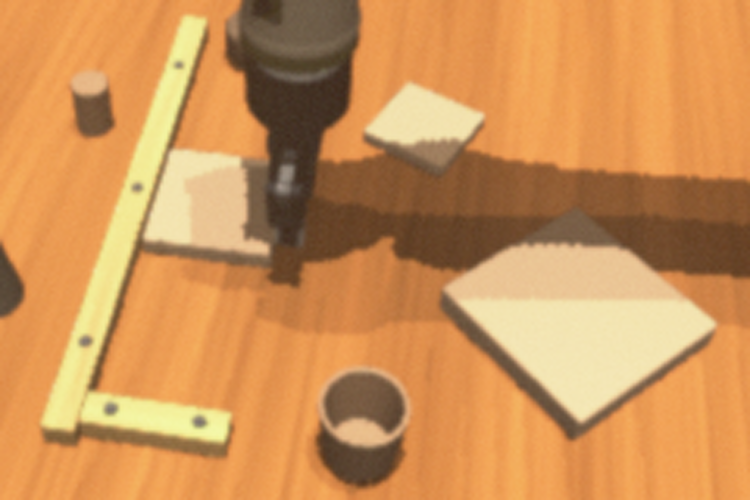

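The tile, at crop (200,205), nearly touches the batten at (145,240). Edge on in small steps until the force rises.

Emit:
arm_command:
  rows:
    - [-0.002,0,0,0,0,0,0.045]
    - [-0.001,0,0,0,0,0,0.045]
    - [0,0,0,0,0,0,0.045]

```text
clock: 6.65
tcp_pos: [564.9, 44.0, 4.3]
ee_rot: [[-0.999, -0.033, 0.0], [-0.033, 0.999, 0.0], [-0.0, 0.0, -1.0]]
ft_force: [-3.8, 0.2, 3.0]
gripper_width: 44.5
finger_force: 1.6
```

Emit:
arm_command:
  rows:
    - [-0.001,0,0,0,0,0,0.045]
    - [-0.001,0,0,0,0,0,0.045]
    - [0,0,0,0,0,0,0.045]

```text
clock: 7.02
tcp_pos: [565.0, 44.0, 4.2]
ee_rot: [[-0.999, -0.033, -0.003], [-0.033, 0.999, -0.0], [0.003, -0.0, -1.0]]
ft_force: [-8.3, 0.3, 6.5]
gripper_width: 45.2
finger_force: 4.1
```

Emit:
arm_command:
  rows:
    - [-0.001,0,0,0,0,0,0.045]
    - [0,0,0,0,0,0,0.045]
    - [0.01,0,0,0,0,0,0.045]
    - [0.02,0,0,0,0,0,0.045]
    - [0,0,-0.05,0,0,0,0.045]
    - [0,0,-0.05,0,0,0,0.045]
    - [0,0,-0.04,0,0,0,0.045]
    - [0,0,0,0,0,0,0.045]

```text
clock: 8.02
tcp_pos: [540.4, 43.4, 147.4]
ee_rot: [[-0.999, -0.032, 0.008], [-0.032, 0.999, 0.001], [-0.008, 0.001, -1.0]]
ft_force: [0.1, -0.0, 0.4]
gripper_width: 45.2
finger_force: 0.0
```

```bash
python3 m.py 625 44 d3; python3 -c "
from h import *
P=cloud(cam('wrist')).reshape(-1,3);x,y,z=P.T
m=(z>19.5)&(z<28)&(x>660)&(x<705)&(abs(y-44)<60);q=P[m];k=np.polyfit(q[:,1],q[:,0],1);print('fence',m.sum(),k,np.polyval(k,44),np.percentile(q[:,0]-np.polyval(k,q[:,1]),[2,98]))
delta([628,-42,145],91.8)"
```

```text
scene 833 u pct [579.1 690. ] v pct [-25.7  77.7] ((633.05810546875, 43.724365234375), (128.38685607910156, 113.90753936767578), 89.33261108398438)
side 1254 u pct [576.4 677. ] v pct [-24.6  75.5] ((631.6321411132812, 44.27351379394531), (113.22386932373047, 124.14214324951172), 1.9418874979019165)
wrist 9570 u pct [576.2 677.2] v pct [-21.1  76.3] ((632.6021728515625, 48.47052001953125), (116.79618072509766, 116.80517578125), 1.2987548112869263)
[537.9  43.1 143.8] [ 0.6 -0.6 -0.4] 8.175
fence 1726 [-2.81479755e-02  6.84266811e+02] 683.0283001351747 [-7.92142795 10.77189652]
shift [-0.0876 -0.088  -0.0018] az 1.5722 curyaw -178.12 pos [537.6  43.1 143.3] clk 8.225
```

Emit:
arm_command:
  rows:
    - [-0.022,-0.022,0,0,0,0,0.045]
    - [-0.022,-0.022,0,0,0,0,0.045]
    - [-0.022,-0.022,0,0,0,0,0.045]
    - [-0.0216,-0.022,0,0,0,0,0.045]
    - [0,0,0,0,0,0.1747,0.045]
    - [0,0,0,0,0,0.1747,0.045]
    - [0,0,0,0,0,0.1747,0.045]
    - [0,0,0,0,0,0.1747,0.045]
    - [0,0,0,0,0,0.1747,0.045]
    - [0,0,0,0,0,0.1747,0.045]
    - [0,0,0,0,0,0.1747,0.045]
    - [0,0,0,0,0,0.1747,0.045]
    - [0,0,0,0,0,0.1746,0.045]
    - [0,0,0,0,0,0,0.045]

```text
clock: 9.98
tcp_pos: [627.8, -41.7, 142.7]
ee_rot: [[-0.033, 0.999, -0.002], [0.999, 0.033, -0.001], [-0.001, -0.002, -1.0]]
ft_force: [-0.8, 0.5, -0.3]
gripper_width: 45.1
finger_force: 0.0
```

```bash
python3 -c "
from h import *
print(observe()['ee_rot'],observe()['joint_pos'])
delta([628,-42,5],91.8)"
```

```text
[[-0.03297852  0.99945337 -0.00231905]
 [ 0.99945523  0.03297542 -0.00136284]
 [-0.00128562 -0.00236273 -0.99999638]] [-16.40313747  35.67743875  23.03474373 109.97365887 -21.2843954
  38.66280401  21.49036082]
shift [-1.000e-04  5.000e-04  1.377e-01] az 0.0016 curyaw 91.89 pos [627.8 -41.7 142.7] clk 9.975
```

Emit:
arm_command:
  rows:
    - [0,0,0.045,0,0,0.0016,0.045]
    - [0,0,0.045,0,0,0,0.045]
    - [0,0,0.048,0,0,0,0.045]
    - [0,0,0,0,0,0,0.045]

```text
clock: 10.48
tcp_pos: [625.7, -42.0, 2.7]
ee_rot: [[-0.033, 0.999, -0.007], [0.999, 0.033, 0.0], [0.001, -0.007, -1.0]]
ft_force: [0.8, 0.3, 0.5]
gripper_width: 45.0
finger_force: 0.0
```

Emit:
arm_command:
  rows:
    - [0.008,0,0,0,0,0,0.045]
    - [0.008,0,0,0,0,0,0.045]
    - [0.005,0,0,0,0,0,0.045]
    - [0.005,0,0,0,0,0,0.045]
    - [0.005,0,0,0,0,0,0.045]
    - [0.006,0,0,0,0,0,0.045]
    - [0.006,0,0,0,0,0,0.045]
    - [0.006,0,0,0,0,0,0.045]
    - [0.006,0.0002,0,0,0,0,0.045]
    - [0.006,0.0002,0,0,0,0,0.045]
    - [0.006,0.0002,0,0,0,0,0.045]
    - [0.006,0.0002,0,0,0,0,0.045]
    - [0,0,0,0,0,0,0.045]

```text
clock: 12.1
tcp_pos: [626.6, 32.4, 6.1]
ee_rot: [[-0.031, 1.0, -0.001], [1.0, 0.031, 0.001], [0.001, -0.001, -1.0]]
ft_force: [-0.2, 0.1, 0.2]
gripper_width: 45.3
finger_force: 0.3
```

```bash
python3 m.py 624 95 d4
```

```text
scene 905 u pct [579.9 690.5] v pct [ 17.2 127.6] ((633.73486328125, 92.77704620361328), (117.00527954101562, 129.56752014160156), 3.101914882659912)
side 1402 u pct [576.5 676.7] v pct [ 20.4 123.3] ((630.22314453125, 94.0052261352539), (129.1975860595703, 116.62127685546875), 89.7749252319336)
wrist 58757 u pct [578.  676.6] v pct [ 24.4 118.7] ((631.7178344726562, 84.126220703125), (116.96235656738281, 111.97074890136719), 1.138492465019226)
[626.7  32.1   6. ] [-0.4 -0.6  0.3] 12.25
```

Emit:
arm_command:
  rows:
    - [0.005,0,0.001,0,0,0,0.045]
    - [0.006,0.0002,0,0,0,0,0.045]
    - [0.006,0.0002,0,0,0,0,0.045]
    - [0.006,0.0002,0,0,0,0,0.045]
    - [0.006,0.0002,0,0,0,0,0.045]
    - [0.006,0.0002,0,0,0,0,0.045]
    - [0.006,0,0,0,0,0,0.045]
    - [0.006,0,0,0,0,0,0.045]
    - [0.006,0,0,0,0,0,0.045]
    - [0.006,0,0,0,0,0,0.045]
    - [0.006,0,0,0,0,0,0.045]
    - [0.006,0,0,0,0,0,0.045]
    - [0.005,0,0,0,0,0,0.045]
    - [0.004,0,0,0,0,0,0.045]
    - [0.003,0,0,0,0,0,0.045]
    - [0,0,0,0,0,0,0.045]

```text
clock: 14.25
tcp_pos: [624.7, 114.0, 5.2]
ee_rot: [[-0.03, 1.0, -0.001], [1.0, 0.03, -0.0], [-0.0, -0.001, -1.0]]
ft_force: [-2.8, -4.6, 2.5]
gripper_width: 44.9
finger_force: 2.1
```

```bash
python3 m.py 622 176 d5
```

```text
scene 1049 u pct [579.5 692.5] v pct [ 98.4 220.7] ((629.6045532226562, 176.64088439941406), (130.59140014648438, 116.39379119873047), 89.95897674560547)
side 1717 u pct [576.7 676.6] v pct [101.5 204.8] ((625.8704223632812, 175.1807098388672), (125.5954818725586, 121.58341979980469), 86.27496337890625)
wrist 59676 u pct [578.1 676.7] v pct [104.4 200.2] ((628.9102783203125, 166.07525634765625), (112.13182067871094, 118.13904571533203), 89.9938735961914)
[624.8 114.    5.1] [-2.6 -4.5  2.1] 14.4
```

Emit:
arm_command:
  rows:
    - [0.004,0,0,0,0,0,0.045]
    - [0.003,0,0,0,0,0,0.045]
    - [0.002,0,0,0,0,0,0.045]
    - [0,0,0,0,0,0,0.045]

```text
clock: 14.9
tcp_pos: [624.6, 123.1, 5.1]
ee_rot: [[-0.03, 1.0, -0.001], [1.0, 0.03, -0.0], [-0.0, -0.001, -1.0]]
ft_force: [-2.3, -4.5, 2.0]
gripper_width: 45.1
finger_force: 2.0
```

Emit:
arm_command:
  rows:
    - [0.001,0,0,0,0,0,0.045]
    - [0.001,0,0,0,0,0,0.045]
    - [0,0,0,0,0,0,0.045]

```text
clock: 15.28
tcp_pos: [624.5, 124.9, 5.1]
ee_rot: [[-0.03, 1.0, -0.001], [1.0, 0.03, -0.0], [-0.0, -0.001, -1.0]]
ft_force: [-2.6, -4.5, 1.5]
gripper_width: 44.8
finger_force: 2.2
```

Emit:
arm_command:
  rows:
    - [0.001,0,0,0,0,0,0.045]
    - [0,0,0,0,0,0,0.045]

```text
clock: 15.52
tcp_pos: [624.5, 125.0, 5.1]
ee_rot: [[-0.029, 1.0, -0.001], [1.0, 0.029, -0.001], [-0.001, -0.001, -1.0]]
ft_force: [-2.4, -7.0, 1.7]
gripper_width: 44.9
finger_force: 3.4
```

Contact with the stop at the expected place. Press a little more, back off, lift, and look.

Emit:
arm_command:
  rows:
    - [0.001,0,0,0,0,0,0.045]
    - [0.001,0,0,0,0,0,0.045]
    - [0,0,0,0,0,0,0.045]

```text
clock: 15.9
tcp_pos: [624.5, 125.0, 5.1]
ee_rot: [[-0.028, 1.0, -0.001], [1.0, 0.028, -0.003], [-0.003, -0.001, -1.0]]
ft_force: [-2.5, -11.8, 2.4]
gripper_width: 45.1
finger_force: 5.9
```

Emit:
arm_command:
  rows:
    - [-0.01,0,0,0,0,0,0.045]
    - [-0.02,0,0,0,0,0,0.045]
    - [0,0,-0.05,0,0,0,0.045]
    - [0,0,-0.05,0,0,0,0.045]
    - [0,0,-0.04,0,0,0,0.045]
    - [-0.06,0,0,0,0,0,0.045]
    - [0,0,0,0,0,0,0.045]

```text
clock: 16.77
tcp_pos: [628.2, 31.9, 146.7]
ee_rot: [[-0.023, 1.0, 0.003], [1.0, 0.023, -0.002], [-0.002, 0.003, -1.0]]
ft_force: [-0.2, -0.4, 0.4]
gripper_width: 45.1
finger_force: 0.0
```

```bash
python3 m.py 622 185 d6; python3 - <<'E'
import cv2,numpy as np
a=cv2.imread('pics/d6side.png')[190:310,180:330];b=cv2.imread('pics/d6wrist.png')
a=cv2.resize(a,(400,320),interpolation=2);b=cv2.resize(b,(400,300))
cv2.imwrite('pics/d6c.png',np.hstack([a[:300],b]))
E
python3 -c "
from h import *
delta([540,184,145],181.8)"
```

```text
scene 1041 u pct [578.9 691.1] v pct [110.2 228.9] ((628.921630859375, 185.59637451171875), (131.79647827148438, 116.70531463623047), 89.27854919433594)
side 1642 u pct [576.6 676.8] v pct [115.8 212.7] ((627.5741577148438, 185.191650390625), (116.26935577392578, 132.28836059570312), 0.5778034925460815)
wrist 8516 u pct [577.4 676.6] v pct [117.2 163. ] ((629.269287109375, 151.96978759765625), (65.15038299560547, 117.15111541748047), 89.85643005371094)
[627.7  38.  145.2] [-0.1 -0.5 -0.3] 16.925
shift [ 0.1485 -0.0834  0.0003] az -1.573 curyaw 91.67 pos [627.7  38.  145.2] clk 16.925
```

View pics/d6c.png

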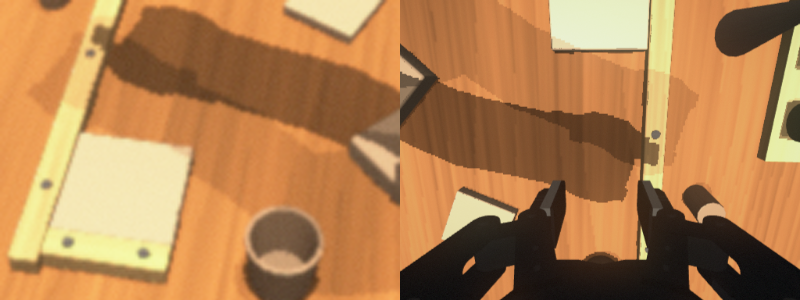

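Tile looks flush: its edges meet the batten at (80,190) and the stop at (110,245) in the left crop. I'll give one gentle squaring press against the batten.

Emit:
arm_command:
  rows:
    - [0.037,-0.0184,0,0,0,0,0.045]
    - [0.037,-0.0184,0,0,0,0,0.045]
    - [0.037,-0.0184,0,0,0,0,0.045]
    - [0.037,-0.0184,0,0,0,0,0.045]
    - [0,0,0,0,0,-0.1748,0.045]
    - [0,0,0,0,0,-0.1748,0.045]
    - [0,0,0,0,0,-0.1748,0.045]
    - [0,0,0,0,0,-0.1748,0.045]
    - [0,0,0,0,0,-0.1748,0.045]
    - [0,0,0,0,0,-0.1748,0.045]
    - [0,0,0,0,0,-0.1748,0.045]
    - [0,0,0,0,0,-0.1748,0.045]
    - [0,0,0,0,0,-0.1748,0.045]
    - [0,0,0,0,0,0,0.045]

```text
clock: 18.68
tcp_pos: [549.5, 184.6, 145.0]
ee_rot: [[-0.999, -0.032, -0.001], [-0.032, 0.999, 0.001], [0.001, 0.001, -1.0]]
ft_force: [-0.6, -0.2, -0.2]
gripper_width: 45.0
finger_force: 0.0
```

```bash
python3 - <<'E'
from h import *
delta([550,184,5],181.8)
c=cam("wrist");save(c,"d7.png");P=cloud(c).reshape(-1,3);x,y,z=P.T
a=np.radians(1.8);u=x*np.cos(a)+y*np.sin(a);v=-x*np.sin(a)+y*np.cos(a)
# rear and right edge angles of tile vs the batten direction
m=(z>11)&(z<20.5)&(u>565)&(u<670)&(v>100)&(v<205)
r=[np.percentile(u[m&(v>b)&(v<b+8)],2) for b in range(120,200,8) if (m&(v>b)&(v<b+8)).sum()>20];print("rear",np.round(r,1))
r=[np.percentile(v[m&(u>b)&(u<b+8)],2) for b in range(582,666,8) if (m&(u>b)&(u<b+8)).sum()>20];print("right",np.round(r,1))
E
```

```text
shift [-0.0006 -0.0007  0.14  ] az 0.0006 curyaw -178.16 pos [549.5 184.6 145. ] clk 18.675
rear [576.5 576.7 576.7 576.8 576.7 576.8 576.6 576.9 576.8 576.7]
right [120.2 120.  126.6 127.6 127.3 127.9 127.7 126.4 124.6 122.4 120.6]
```

View pics/d7.png

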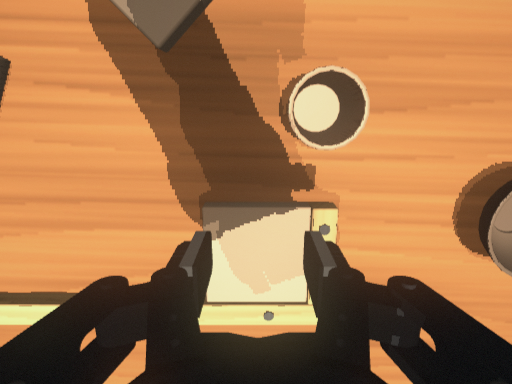

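The wrist view shows the tile at (258,255), seated against the batten at (260,305) and the stop at (310,225), with its rear edge parallel to the batten. Do the squaring press.

Emit:
arm_command:
  rows:
    - [0,0,0.047,0,0,0,0.045]
    - [0,0,0.047,0,0,0,0.045]
    - [0,0,0.046,0,0,0,0.045]
    - [0,0,0,0,0,0,0.045]
    - [-0.005,0,0,0,0,0,0.045]
    - [-0.004,0,0,0,0,0,0.045]
    - [-0.002,0,0,0,0,0,0.045]
    - [0,0,0,0,0,0,0.045]

```text
clock: 19.73
tcp_pos: [560.8, 184.1, 6.2]
ee_rot: [[-0.999, -0.032, 0.0], [-0.032, 0.999, 0.0], [-0.0, 0.0, -1.0]]
ft_force: [-3.5, 0.0, 3.0]
gripper_width: 45.0
finger_force: 1.3
```

Emit:
arm_command:
  rows:
    - [-0.001,0,0,0,0,0,0.045]
    - [-0.001,0,0,0,0,0,0.045]
    - [0,0,0,0,0,0,0.045]

```text
clock: 20.1
tcp_pos: [560.8, 183.8, 5.3]
ee_rot: [[-0.999, -0.032, -0.003], [-0.032, 0.999, -0.001], [0.003, -0.001, -1.0]]
ft_force: [-7.6, -0.1, 6.9]
gripper_width: 45.0
finger_force: 3.8
```

Seated (force rises with no advance). Back off, lift, and move clear.

Emit:
arm_command:
  rows:
    - [-0.001,0,0,0,0,0,0.045]
    - [0,0,0,0,0,0,0.045]
    - [0.005,0,0,0,0,0,0.045]
    - [0.006,0,0,0,0,0,0.045]
    - [0,0,-0.05,0,0,0,0.045]
    - [0,0,-0.05,0,0,0,0.045]
    - [0,0,-0.06,0,0,0,0.045]
    - [0.02,-0.055,0,0,0,0,0.045]
    - [0.02,-0.055,0,0,0,0,0.045]
    - [0,-0.055,0,0,0,0,0.045]
    - [0,0,0,0,0,0,0.045]

```text
clock: 21.48
tcp_pos: [518.1, 12.7, 165.7]
ee_rot: [[-1.0, -0.025, 0.001], [-0.025, 1.0, -0.002], [-0.001, -0.002, -1.0]]
ft_force: [0.6, -0.3, -0.8]
gripper_width: 44.8
finger_force: 0.0
```

```bash
python3 m.py 622 185 d8; python3 - <<'E'
import cv2,numpy as np
a=cv2.imread('pics/d8side.png')[215:305,185:275];b=cv2.imread('pics/d8scene.png')[215:290,220:310]
cv2.imwrite('pics/d8c.png',np.hstack([cv2.resize(a,(400,400),interpolation=2),cv2.resize(b,(400,400),interpolation=2)]))
E
```

```text
scene 1039 u pct [579.9 692.1] v pct [112.5 229.8] ((628.86474609375, 185.4149627685547), (118.24177551269531, 130.94203186035156), 0.013467100448906422)
side 1648 u pct [576.5 677. ] v pct [115.8 214.8] ((627.549560546875, 186.28424072265625), (129.19155883789062, 118.03160858154297), 89.56497955322266)
wrist 5626 u pct [576.1 652.6] v pct [118.1 222.3] ((611.9464111328125, 193.50807189941406), (86.28007507324219, 114.9931411743164), 0.5195534825325012)
[518.5  18.3 165.4] [0.4 0.7 0.3] 21.625
```

View pics/d8c.png

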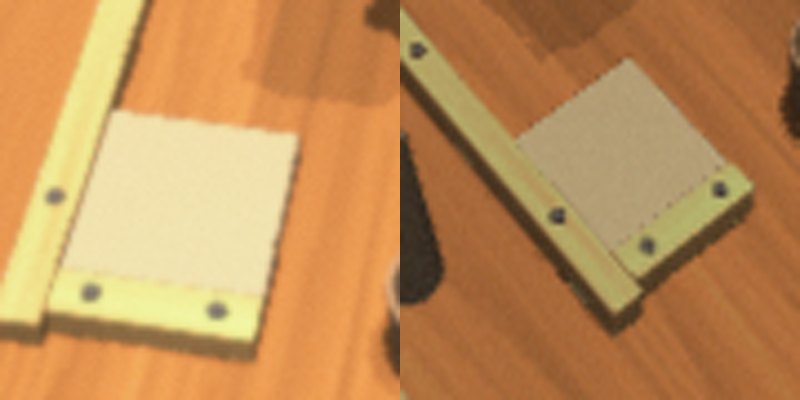

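Both crops show the tile's edges flush on the batten (left crop (90,190), right crop (560,185)) and on the stop (left (165,280), right (665,215)). The hand is clear.

```bash
python3 -c "
from station import *
print(hand_in())"
```

```text
the job is handed in; nothing more can be done
None
```

The middle-sized tile is pushed into the corner, and in the last pictures its edges look flush against the batten and the stop; the hand is clear and the job was handed in at about 22 s.

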